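# Start a spore test in the three-well reader

### The job

Start the spore test in the small three-well reader: press the cap that still stands up (the new vial's) fully home, then swing the lid shut and push its front edge down until the catch snaps and holds it, and last press and let go the start key straight in front of the new vial's well, no other key. Only touch and push: do not lift any vial, and leave the things round the reader where they stand.

Things in the scene. Friction and masses are not known exactly. Their poses are not given: they have to be found in the camera images.
- reader: White spore-test reader, 190 x 190 mm, fixed. Origin: centre of its underside, on the work surface; x to its back (hinge side), y to its left, z up. In front a panel sloping up to the back at 19 deg with three keys; behind it a deck 75 mm high with a metal block (top 78 mm) holding three wells at x 10, y +46, 0, -46 mm, 13.5 mm wide, floor 53 mm high, a vial in each, its key straight in front.
- lid (a joint): Lid angle in rad: 0 shut, 1.75 as it stands open at the start, leaning back 10 deg past upright against its stop. A light spring pushes it open (under 2 N at the edge), so it stays shut only once the catch has snapped: pressing the edge down rises to about 10 N some 7 mm above shut, snaps through, then stops hard and is held near 0.01.
- lid_edge (a point): Middle of the lid's front edge on its outer face: at x -23 mm, 104 mm high when shut, about 170 mm high when open. A finger lip 60 mm wide, 3 mm thick stands 8 mm out beyond it. The lid is 180 mm wide, 89 mm from hinge to edge; its outer face lies 20 mm off the hinge line. Open, that face looks back (+x): push it over from behind, near its edge, toward the robot, then down.
- lid_hinge (a point): Middle of the lid's hinge line: 66 mm behind the reader's origin, 84 mm high; the line runs along the reader's y.
- vial_new: The new vial: clear tube 12 mm wide, loose in its well (0.75 mm play all round), with a dark ribbed cap 16 mm wide. Origin: centre of the tube's foot, on the well's floor; z up along the tube. It stands in any of the three wells.
- new_cap (a joint): How far the new vial's cap is pressed on, in m: 0 standing up, 0.008 fully home. It slides against about 4 N of friction and stays where it is left.
- new_cap_top (a point): Centre of the top of the new vial's cap: 98.5 mm above the work surface at the start, 90.5 mm when fully home (level with the two other caps).
- vial_a: One of the two vials of tests already running: like the new one but with its cap home, top 90.5 mm above the work surface. Origin as for the new vial.
- vial_b: The other vial of a running test, same as vial_a.
- key_left_top (a point): Centre of the top of the start key in front of the left (y +46 mm) well: grey, 26 mm wide and 18 mm deep, its top 7 mm above the panel and tilted 19 deg toward the robot.
- key_middle_top (a point): Centre of the top of the start key in front of the middle well: grey, 26 mm wide and 18 mm deep, its top 7 mm above the panel and tilted 19 deg toward the robot.
- key_right_top (a point): Centre of the top of the start key in front of the right (y -46 mm) well: grey, 26 mm wide and 18 mm deep, its top 7 mm above the panel and tilted 19 deg toward the robot.
- key_left (a joint): Travel in m of the left key square to the panel: 0 out, 0.004 fully in at 4.8 N; counts as pressed from 0.0028; springs back.
- key_middle (a joint): Travel in m of the middle key square to the panel: 0 out, 0.004 fully in at 4.8 N; counts as pressed from 0.0028; springs back.
- key_right (a joint): Travel in m of the right key square to the panel: 0 out, 0.004 fully in at 4.8 N; counts as pressed from 0.0028; springs back.
- log_book: Black log book, 210 x 153 x 16 mm, lying to the right of the reader; leave it. Origin: centre of its underside.
- log_pen: White pen, 145 mm long, lying to the right of the reader; leave it. Origin: centre of its underside.
- kidney_dish: Shallow steel kidney dish, 95 x 201 x 33 mm, to the left of the reader; leave it. Origin: centre of its underside.
- marker: White marker pen with a red cap, 135 mm long, 17 mm thick, lying on the surface left of the kidney dish; leave it. Origin: centre of its underside.

How it is judged:
By the outcome, as a careful person would: the job done as asked, in the order asked, and still so for the second after the job is handed in, with the robot touching nothing.
It also fails if it takes over 43 s, if anything falls off the work surface, if the arm or the gripper's body presses on something with over 40 N, if the wrist force passes 120 N, or if a joint passes its speed limit or range.

### The arm

A 6-joint arm with a two-finger parallel gripper is mounted at the origin on a cart in front of the work surface, level with it; the furniture and walls round the work are solid. World frame = base frame: x ahead of the robot, y to its left, z up, the work surface at z = 0. Lengths are in mm, angles in rad, forces in N, time in s.
With the tool pointing down it reaches from about 325 to 875 mm from the base axis. Payload 4.4 kg.
Tool frame: the origin (TCP) lies at the very end of the fingers, on their centre line; the grasp point (between the pads) lies 19 mm behind it; z points along the fingers, y is the line along which they close (so a half turn about z gives the same grasp; the last joint's range is limited). The gripper opens to 85 mm and grips with 20 to 120 N. Pads are 22 mm wide; open, the fingers measure 114 mm over their backs; the gripper's body (76 mm by 85 mm) begins 54 mm behind the grasp point. The pads swing forward as they close: fully open they stand 13 mm farther back than shut.
Start: joints at [-1.302, 0.207, 1.542, -0, 1.393, -0.15], TCP at [234.346, -525.08, 231.282] pointing down, gripper open.
Joint ranges: [-2.73, 2.73], [-0.86, 2.22], [0.23, 2.46], [-1.11, 4.25], [0.08, 2.63], [-2.82, 2.82]. Speed limits (rad/s): [2.79, 2.79, 3.14, 3.14, 3.14, 3.14].

### API

Orientations are given as a 3x3 rotation matrix whose columns are the frame's x, y, z axes.
In Python, from bench import get_state, get_image, calibration, hand_in gives the robot as it stands.
- The arm moves only by the tool move_arm, never from a script. Its argument "rows" is a list that holds one entry, the list of rows, each a list of 7 numbers: the shift along the world's x, y, z in cm, then the turn, a rotation vector about the world's x, y, z in rad, then the closure, from -1 (fully open) to 1 (shut), so that 0 is half open. A call has exactly 5 rows; each row is the pose to reach, as a shift and turn from the pose commanded when the call began; what a row does not reach only later rows make up. A row lasts 1/8 s, in which the tool goes at most 62.5 mm and 10.7 degrees, less where a joint would pass 70% of its speed; a pose out of reach is approached as far as the arm can. A call with a gripper value outside its range is refused whole. The fingers move at their own pace and stop on an object; "squeeze" is the grip in N (left out, the last holds). Time passes only in rows, so rows that repeat a pose let the fingers close, or fill a call up. It gives the time, the measured TCP pose, the force, the opening and the grip force at its end, in the units of the state.
- get_state(): the state, without advancing time (a new reading comes with each control period).
- get_image(name): name is "side" or "top"; returns the picture (420x560x3 uint8, red, green, blue); there is no depth.
- calibration(name): a dict with "fx", "fy", "cx", "cy" (pixels), "world_from_camera" (4x4, takes a point from camera to world coordinates). Camera axes: x right, y down, z forward; pixel columns grow to the right and rows downward; lengths in mm; the calibration is good to about 2 mm. A picture is of the moment at which its call begins. calibration takes no time and is no camera call.
- hand_in(): hands the job in; it is judged then, once.
The state is a dict: "time_s": time; "qpos": joint angles; "qd": joint speeds; "tau": joint torques, N m; "position": TCP position; "ee_rot": TCP orientation; "force": force on the tool from outside, world axes, zero at the start; "moment": the same for the moment, N m; "finger_gap": opening from 0.0 (shut) to 1.0 (fully open); "gripper_force": force on a finger pad.
Only numpy, scipy, OpenCV 4.12 (cv2) and the standard library are available. Lean on these libraries where they do the work, as an engineer would, in place of code of your own. Each camera call takes 0.05 s, during which the arm holds its last target. There are 200 camera calls.

## Working session

There is one attempt and no reset: what is moved stays moved. The work goes in short steps, Python scripts to look and compute and a tool call to move; the robot and the scene stay as the last step left them, time stands still between calls to the robot, and variables do not carry over. Pictures are saved under pics/ and viewed, at most 10 in all, crops included, and the job is handed in when it is done.

Besides the shell and the picture viewer there is one more tool, called after "Emit:" as name(argument=value, ...), one argument or row to a line, values as JSON. move_arm: Moves the arm, as the interface text tells. Its arguments: {"type":"object","properties":{"rows":{"type":"array","items":{"type":"array","items":{"type":"array","items":{"type":"number"}}}},"squeeze":{"type":"number"}},"required":["rows"]}

```bash
mkdir -p pics; python3 - <<'E'
from bench import *
import cv2,numpy as np
for n in("side","top"):
    im=get_image(n); cv2.imwrite(f"pics/{n}0.png",cv2.cvtColor(im,cv2.COLOR_RGB2BGR))
    c=calibration(n);print(n,c["fx"],c["fy"],c["cx"],c["cy"]);print(np.round(c["world_from_camera"],3))
s=get_state();print(s["time_s"],s["position"],np.round(s["ee_rot"],3),s["force"],s["finger_gap"])
E
```

```text
side 415.47753526479846 415.47753526479846 277.02051635641607 216.62946854275586
[[ 9.70000e-01  1.93000e-01 -1.47000e-01  7.62111e+02]
 [ 2.42000e-01 -7.29000e-01  6.41000e-01 -5.64687e+02]
 [ 1.60000e-02 -6.57000e-01 -7.54000e-01  8.20843e+02]
 [ 0.00000e+00  0.00000e+00  0.00000e+00  1.00000e+00]]
top 389.3992963551178 389.3992963551178 289.68104908936107 203.63161006209288
[[-4.000000e-03 -9.990000e-01  5.000000e-02  5.515550e+02]
 [-1.000000e+00  3.000000e-03 -2.200000e-02  7.529200e+01]
 [ 2.200000e-02 -5.000000e-02 -9.980000e-01  1.227819e+03]
 [ 0.000000e+00  0.000000e+00  0.000000e+00  1.000000e+00]]
0.1 [ 234.16599472 -524.38501143  230.19450848] [[ 0.913  0.408 -0.001]
 [ 0.408 -0.913  0.002]
 [ 0.    -0.002 -1.   ]] [ 0.56517209 -0.29956783  0.26434323] 1.0037622676844045
```

View pics/side0.png

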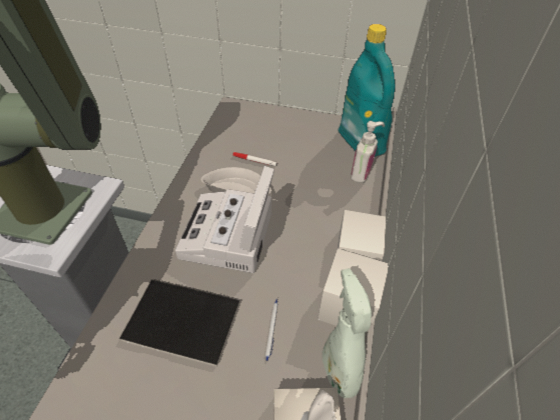

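View pics/top0.png

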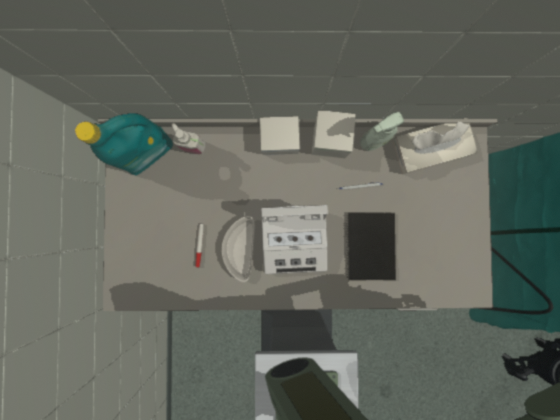

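The reader is at about (295,240) in the top view and (228,225) in the side view, lid open. I'll enlarge both.

```bash
python3 - <<'E'
import cv2,numpy as np
a=cv2.imread("pics/side0.png")[160:280,170:285];b=cv2.imread("pics/top0.png")[195:285,250:340]
a=cv2.resize(a,None,fx=4.9,fy=4.9,interpolation=2)[:588];b=cv2.resize(b,(588,588),interpolation=2)
a=cv2.resize(a,(400,int(a.shape[0]*400/a.shape[1])));b=cv2.resize(b,(400,400))
o=np.zeros((max(a.shape[0],400),800,3),np.uint8);o[:a.shape[0],:400]=a;o[:400,400:]=b
cv2.imwrite("pics/crop0.png",o);print(o.shape)
E
```

```text
(417, 800, 3)
```

View pics/crop0.png

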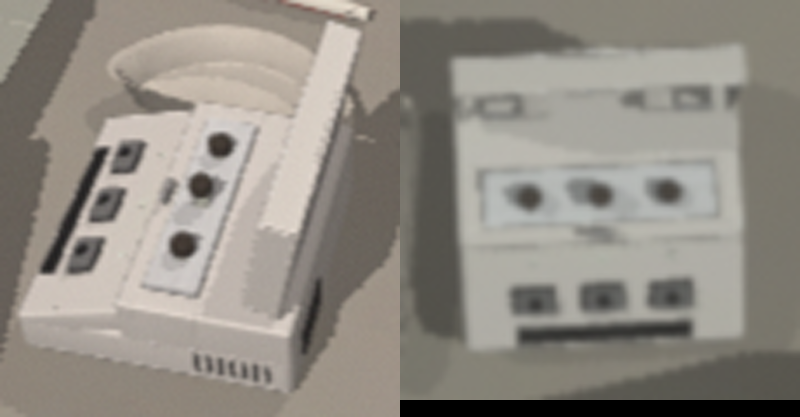

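Caps lie at about (221,145), (202,185), (183,245) in the side crop. The uneven spacing suggests the middle one stands up. I'll check that by triangulating caps and keys.

```bash
cat > h.py <<'E'
import cv2,numpy as np
from bench import *
def ray(n,u,v):
    c=calibration(n);T=np.array(c["world_from_camera"])
    d=T[:3,:3]@np.array([(u-c["cx"])/c["fx"],(v-c["cy"])/c["fy"],1]);return T[:3,3],d/np.linalg.norm(d)
def plane(n,u,v,z):
    o,d=ray(n,u,v);return o+d*(z-o[2])/d[2]
def tri(p,q):
    a,d=ray("side",*p);b,e=ray("top",*q)
    s=np.linalg.lstsq(np.c_[d,-e],b-a,rcond=None)[0];P,Q=a+d*s[0],b+e*s[1];return (P+Q)/2,np.linalg.norm(P-Q)
def proj(n,P):
    c=calibration(n);p=np.linalg.inv(np.array(c["world_from_camera"]))@np.r_[P,1];return c["fx"]*p[0]/p[2]+c["cx"],c["fy"]*p[1]/p[2]+c["cy"]
E
python3 - <<'E'
from h import *
def blobs(f,r,t,k):
    x0,x1,y0,y1=r
    g=cv2.cvtColor(cv2.imread(f),cv2.COLOR_BGR2GRAY)[y0:y1,x0:x1]
    n,l,s,c=cv2.connectedComponentsWithStats((g<t).astype(np.uint8))
    out=[]
    for i in range(1,n):
        if s[i,4]<8: continue
        m=(l==i);w=m*(t-g.astype(float));yy,xx=np.nonzero(m)
        ww=w[yy,xx];out.append((round((xx*ww).sum()/ww.sum()+x0,2),round((yy*ww).sum()/ww.sum()+y0,2),int(s[i,4])))
    return out
print(blobs("pics/side0.png",(215,242,190,245),85,3))
print(blobs("pics/top0.png",(268,322,230,248),85,3))
print("keys",blobs("pics/side0.png",(188,212,195,242),100,3))
print(blobs("pics/top0.png",(272,322,255,267),100,3))
for n in("side","top"):
  print(n)
E
```

```text
[(np.float64(233.16), np.float64(201.66), 31), (np.float64(227.61), np.float64(213.4), 33), (np.float64(222.26), np.float64(230.45), 38)]
[(np.float64(294.52), np.float64(238.42), 12), (np.float64(309.81), np.float64(237.69), 13), (np.float64(278.66), np.float64(239.04), 10)]
keys [(np.float64(206.33), np.float64(204.66), 36), (np.float64(193.14), np.float64(215.62), 93), (np.float64(199.45), np.float64(216.87), 12), (np.float64(201.57), np.float64(219.69), 25), (np.float64(193.03), np.float64(231.38), 15), (np.float64(195.34), np.float64(234.16), 28)]
[(np.float64(310.41), np.float64(260.95), 42), (np.float64(279.64), np.float64(262.23), 41), (np.float64(294.84), np.float64(261.48), 41)]
side
top
```

```bash
python3 - <<'E'
from h import *
C=dict(l=((233.16,201.66),(278.66,239.04)),m=((227.61,213.4),(294.52,238.42)),r=((222.26,230.45),(309.81,237.69)))
for k,(p,q) in C.items():
    print(k,np.round(tri(p,q)[0],1),round(tri(p,q)[1],1),"side@86",np.round(plane("side",*p,86),1),"top@86",np.round(plane("top",*q,86),1))
K=dict(l=((206.3,204.7),(279.64,262.23)),m=((201,218.8),(294.84,261.48)),r=((194.6,233.2),(310.41,260.95)))
for k,(p,q) in K.items(): print("key",k,np.round(tri(p,q)[0],1),"top@58",np.round(plane("top",*q,58),1))
# reader corners in top crop: front at deck heights
for u,v,z in((468,348,35),(742,348,35),(452,58,170),(745,48,170)):
    print(np.round(plane("top",250+(u-400)*90/400,195+v*90/400,z),1))
E
```

```text
l [504.4  82.5  83.1] 2.2 side@86 [504.3  79.6  86. ] top@86 [505.5  82.8  86. ]
m [506.3  36.2  91.1] 2.2 side@86 [503.4  40.1  86. ] top@86 [507.1  36.5  86. ]
r [507.9  -9.   82.1] 2.2 side@86 [508.1 -12.2  86. ] top@86 [509.   -8.3  86. ]
key l [433.7  79.7  55.5] top@58 [435.4  80.3  58. ]
key m [435.9  34.3  53. ] top@58 [437.4  34.9  58. ]
key r [437.5 -12.3  53.8] top@58 [438.6 -11.7  58. ]
[400. 124.  35.]
[398.7 -63.6  35. ]
[593. 128. 170.]
[598.5 -51.4 170. ]
```

Confirmed: the middle vial is the new one (cap at 91 mm against 83 mm for the others). The reader's origin is at about (496.5, 36), yaw about 2°. I'll close the gripper and head above the middle cap.

Emit:
move_arm(
  rows=[
    [[2.6, 5.4, 0, 0, 0, -0.08, 1], [5.2, 10.8, 0, 0, 0, -0.16, 1], [7.8, 16.2, 0, 0, 0, -0.24, 1], [10.4, 21.6, 0, 0, 0, -0.32, 1], [13, 27, 0, 0, 0, -0.386, 1]],
  ],
  squeeze=20,
)

```text
time_s: 0.72
position: [364.6, -253.1, 230.9]
ee_rot: [[1.0, 0.031, -0.0], [0.031, -1.0, 0.0], [-0.0, -0.0, -1.0]]
force: [0.5, 0.1, -0.0]
finger_gap: -0.0
gripper_force: 0.0
```

Emit:
move_arm(
  rows=[
    [[2.7, 5.8, 0, 0, 0, 0, 1], [5.4, 11.6, 0, 0, 0, 0, 1], [8.1, 17.4, -2, 0, 0, 0, 1], [10.8, 23.2, -4, 0, 0, 0, 1], [14.2, 29.1, -6, 0, 0, 0, 1]],
  ],
)

```text
time_s: 1.35
position: [497.0, 20.9, 176.3]
ee_rot: [[0.999, 0.034, -0.0], [0.034, -0.999, -0.0], [-0.0, 0.0, -1.0]]
force: [1.7, -0.6, 0.7]
finger_gap: -0.003
gripper_force: 0.0
```

Emit:
move_arm(
  rows=[
    [[0, 0, 0, 0, 0, 0, 1], [0, 0, -2, 0, 0, 0, 1], [0, 0, -4, 0, 0, 0, 1], [0, 0, -6, 0, 0, 0, 1], [0, 0, -6, 0, 0, 0, 1]],
  ],
)

```text
time_s: 1.98
position: [494.8, 18.2, 115.5]
ee_rot: [[0.999, 0.033, -0.005], [0.033, -0.999, 0.0], [-0.005, -0.0, -1.0]]
force: [-0.1, -0.1, -0.7]
finger_gap: -0.004
gripper_force: 0.0
```

```bash
python3 - <<'E'
from h import *
s=get_state();print(s["position"],s["force"])
o=[]
for n in("side","top"):
    im=cv2.cvtColor(get_image(n),cv2.COLOR_RGB2BGR);cv2.imwrite(f"pics/{n}1.png",im)
    P=s["position"];u,v=map(int,proj(n,P));print(n,proj(n,P))
    o.append(cv2.resize(im[v-45:v+45,u-45:u+45],(400,400),interpolation=2))
cv2.imwrite("pics/crop1.png",np.hstack(o))
E
```

```text
[494.76265822  18.15522571 115.50357016] [-0.06612189 -0.0937018  -0.6862527 ]
side (np.float64(219.94695991594017), np.float64(211.05288518807149))
top (np.float64(301.3158705062249), np.float64(243.13925369195286))
```

View pics/crop1.png

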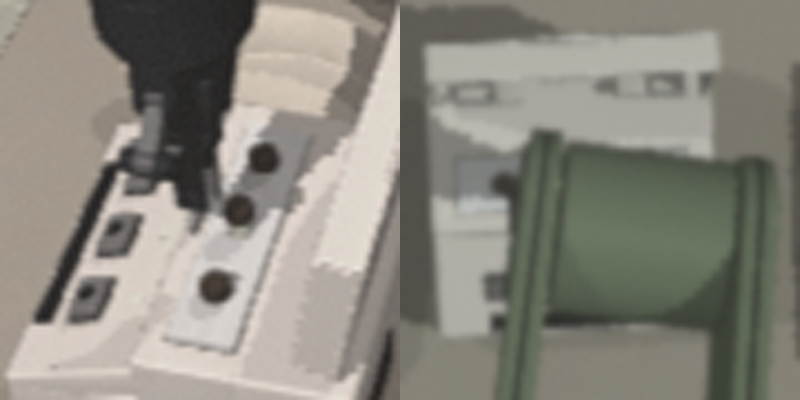

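Side crop: the tip is about 20 px short of the middle cap at (238,212), as the pose also says. I'll shift over the cap and press, watching the force.

Emit:
move_arm(
  rows=[
    [[0.6, 0.9, 0, 0, 0, 0, 1], [1.15, 1.8, 0, 0, 0, 0, 1], [1.15, 1.8, 0, 0, 0, 0, 1], [1.15, 1.8, -0.7, 0, 0, 0, 1], [1.15, 1.8, -1.3, 0, 0, 0, 1]],
  ],
)

```text
time_s: 2.7
position: [507.9, 36.9, 103.3]
ee_rot: [[0.999, 0.034, -0.001], [0.034, -0.999, -0.0], [-0.001, -0.0, -1.0]]
force: [0.4, 0.2, 0.1]
finger_gap: 0.002
gripper_force: 0.0
```

Emit:
move_arm(
  rows=[
    [[0, 0, -0.3, 0, 0, 0, 1], [0, 0, -0.5, 0, 0, 0, 1], [0, 0, -0.7, 0, 0, 0, 1], [0, 0, -0.9, 0, 0, 0, 1], [0, 0, -1.0, 0, 0, 0, 1]],
  ],
)

```text
time_s: 3.32
position: [508.6, 36.8, 94.4]
ee_rot: [[0.999, 0.034, 0.001], [0.034, -0.999, -0.0], [0.001, 0.0, -1.0]]
force: [-1.3, 0.5, 3.2]
finger_gap: -0.002
gripper_force: 2.0
```

Emit:
move_arm(
  rows=[
    [[0, 0, -0.1, 0, 0, 0, 1], [0, 0, -0.2, 0, 0, 0, 1], [0, 0, -0.3, 0, 0, 0, 1], [0, 0, -0.4, 0, 0, 0, 1], [0, 0, -0.4, 0, 0, 0, 1]],
  ],
)

```text
time_s: 3.95
position: [508.7, 36.9, 90.5]
ee_rot: [[0.999, 0.034, 0.001], [0.034, -0.999, -0.0], [0.001, 0.0, -1.0]]
force: [-1.3, 0.1, 6.4]
finger_gap: -0.001
gripper_force: 3.2
```

Emit:
move_arm(
  rows=[
    [[0, 0, -0.1, 0, 0, 0, 1], [0, 0, -0.2, 0, 0, 0, 1], [0, 0, -0.3, 0, 0, 0, 1], [0, 0, -0.3, 0, 0, 0, 1], [0, 0, -0.3, 0, 0, 0, 1]],
  ],
)

```text
time_s: 4.58
position: [509.7, 36.8, 90.3]
ee_rot: [[0.999, 0.034, 0.002], [0.034, -0.999, -0.0], [0.002, 0.001, -1.0]]
force: [-5.6, -0.2, 21.1]
finger_gap: 0.003
gripper_force: 10.5
```

The cap is home: the tip stopped at 90.3 mm and the force rose sharply. I'll lift and go over behind the lid.

Emit:
move_arm(
  rows=[
    [[0, 0, 1.5, 0, 0, 0, 1], [0, 0, 6, 0, 0, 0, 1], [0, 0, 11, 0, 0, 0, 1], [2, 0, 15, 0, 0, 0, 1], [6, 0.2, 15.5, 0, 0, 0, 1]],
  ],
)

```text
time_s: 5.2
position: [570.5, 38.8, 246.4]
ee_rot: [[0.999, 0.034, 0.007], [0.034, -0.999, -0.001], [0.007, 0.001, -1.0]]
force: [0.2, -0.3, -0.5]
finger_gap: -0.002
gripper_force: 0.0
```

Emit:
move_arm(
  rows=[
    [[3.5, 0.2, 0, 0, 0, 0, 1], [7, 0.2, 0, 0, 0, 0, 1], [7.5, 0.2, 0, 0, 0, 0, 1], [7.5, 0.2, 0, 0, 0, 0, 1], [7.5, 0.2, 0, 0, 0, 0, 1]],
  ],
)

```text
time_s: 5.82
position: [642.2, 41.0, 241.8]
ee_rot: [[0.999, 0.034, -0.001], [0.034, -0.999, 0.0], [-0.001, -0.0, -1.0]]
force: [0.5, -0.6, 0.5]
finger_gap: 0.001
gripper_force: 0.0
```

```bash
python3 - <<'E'
from h import *
s=get_state();print(s["position"],s["force"])
o=[]
for n in("side","top"):
    im=cv2.cvtColor(get_image(n),cv2.COLOR_RGB2BGR);cv2.imwrite(f"pics/{n}2.png",im)
    o.append(cv2.resize(im[160:280,170:290] if n=="side" else im[180:300,240:360],(400,400),interpolation=2))
cv2.imwrite("pics/crop2.png",np.hstack(o))
E
```

```text
[642.22835125  41.02496625 241.82692732] [ 0.48987151 -0.614634    0.46715388]
```

View pics/crop2.png

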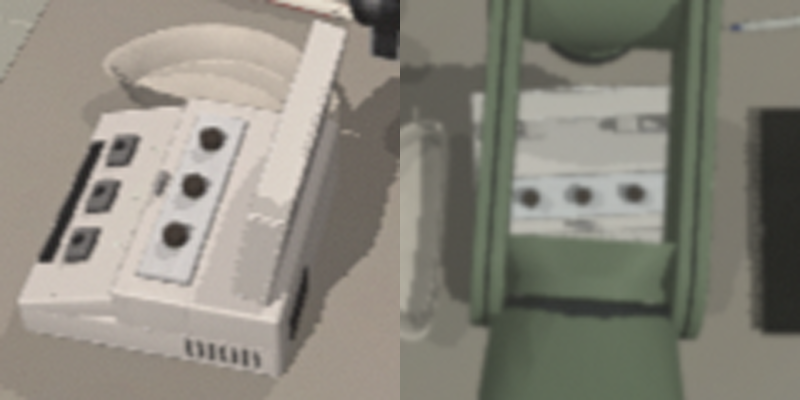

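The caps are now evenly spaced in the side crop and the tool is behind the lid. I'll descend, then push the lid over.

Emit:
move_arm(
  rows=[
    [[0, 0, -3, 0, 0, 0, 1], [0, 0, -6, 0, 0, 0, 1], [0, 0, -8.4, 0, 0, 0, 1], [-1.5, -0.1, -8.4, 0, 0, 0, 1], [-2.5, -0.1, -8.4, 0, 0, 0, 1]],
  ],
)

```text
time_s: 6.55
position: [617.2, 39.9, 157.9]
ee_rot: [[0.999, 0.034, -0.001], [0.034, -0.999, 0.0], [-0.001, -0.0, -1.0]]
force: [-0.4, -0.1, 1.0]
finger_gap: 0.002
gripper_force: 0.0
```

Emit:
move_arm(
  rows=[
    [[-1, 0, 0, 0, 0, 0, 1], [-2, -0.1, 0, 0, 0, 0, 1], [-3, -0.1, 0, 0, 0, 0, 1], [-4, -0.1, 0, 0, 0, 0, 1], [-5, -0.2, 0, 0, 0, 0, 1]],
  ],
)

```text
time_s: 7.18
position: [567.7, 38.1, 158.1]
ee_rot: [[0.999, 0.034, 0.0], [0.034, -0.999, 0.0], [0.0, -0.0, -1.0]]
force: [0.3, 0.4, 0.2]
finger_gap: -0.001
gripper_force: 0.4
```

Emit:
move_arm(
  rows=[
    [[-1.3, 0, 0, 0, 0, 0, 1], [-2.7, -0.1, -0.1, 0, 0, 0, 1], [-3.7, -0.1, -0.7, 0, 0, 0, 1], [-4.7, -0.1, -1.4, 0, 0, 0, 1], [-5.4, -0.2, -2.2, 0, 0, 0, 1]],
  ],
)

```text
time_s: 7.8
position: [513.4, 36.1, 135.4]
ee_rot: [[0.999, 0.034, -0.001], [0.034, -0.999, 0.0], [-0.001, -0.0, -1.0]]
force: [-0.1, 0.6, 1.1]
finger_gap: -0.0
gripper_force: 0.6
```

```bash
python3 - <<'E'
from h import *
s=get_state();print(s["position"],s["force"])
im=cv2.cvtColor(get_image("side"),cv2.COLOR_RGB2BGR)
cv2.imwrite("pics/crop3.png",cv2.resize(im[150:280,170:300],(500,500),interpolation=2))
E
```

```text
[513.365359    36.11247475 135.41113652] [-0.09156147  0.55960923  1.13915931]
```

View pics/crop3.png

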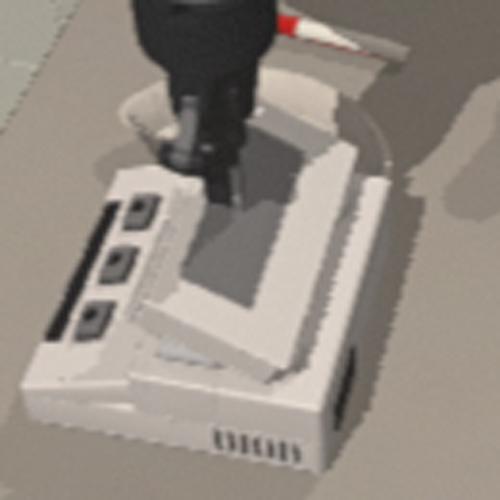

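The lid is about half shut, with the tip at (230,205) on it near its front edge. Next I follow it down.

Emit:
move_arm(
  rows=[
    [[-0.6, 0, -0.7, 0, 0, 0, 1], [-1.1, 0, -1.3, 0, 0, 0, 1], [-1.6, -0.1, -1.8, 0, 0, 0, 1], [-2.0, -0.1, -2.2, 0, 0, 0, 1], [-2.3, -0.1, -2.3, 0, 0, 0, 1]],
  ],
)

```text
time_s: 8.48
position: [490.9, 34.9, 112.7]
ee_rot: [[0.999, 0.034, -0.0], [0.034, -0.999, 0.0], [-0.0, -0.0, -1.0]]
force: [1.0, -0.3, 0.8]
finger_gap: 0.002
gripper_force: 0.4
```

Emit:
move_arm(
  rows=[
    [[0, 0, -0.2, 0, 0, 0, 1], [0, 0, -0.4, 0, 0, 0, 1], [0, 0, -0.6, 0, 0, 0, 1], [0, 0, -0.8, 0, 0, 0, 1], [0, 0, -0.8, 0, 0, 0, 1]],
  ],
)

```text
time_s: 9.1
position: [491.2, 35.0, 104.7]
ee_rot: [[0.999, 0.034, -0.0], [0.034, -0.999, 0.0], [-0.0, -0.0, -1.0]]
force: [1.1, -0.0, 0.0]
finger_gap: 0.003
gripper_force: 0.0
```

Emit:
move_arm(
  rows=[
    [[0, 0, -0.1, 0, 0, 0, 1], [0, 0, -0.2, 0, 0, 0, 1], [0, 0, -0.3, 0, 0, 0, 1], [0, 0, -0.3, 0, 0, 0, 1], [0, 0, -0.3, 0, 0, 0, 1]],
  ],
)

```text
time_s: 9.72
position: [491.0, 34.9, 102.9]
ee_rot: [[0.999, 0.034, -0.001], [0.034, -0.999, -0.0], [-0.001, 0.0, -1.0]]
force: [-4.6, -0.1, 7.9]
finger_gap: 0.003
gripper_force: 4.2
```

Emit:
move_arm(
  rows=[
    [[0, 0, -0.1, 0, 0, 0, 1], [0, 0, -0.2, 0, 0, 0, 1], [0, 0, -0.3, 0, 0, 0, 1], [0, 0, -0.3, 0, 0, 0, 1], [0, 0, -0.3, 0, 0, 0, 1]],
  ],
)

```text
time_s: 10.35
position: [490.7, 34.9, 101.3]
ee_rot: [[0.999, 0.034, -0.002], [0.034, -0.999, -0.0], [-0.002, 0.0, -1.0]]
force: [-9.6, 0.1, 18.6]
finger_gap: -0.001
gripper_force: 9.3
```

Emit:
move_arm(
  rows=[
    [[0, 0, 1, 0, 0, 0, 1], [0, 0, 3, 0, 0, 0, 1], [-1, 0, 6, 0, 0, 0, 1], [-3, 0, 9, 0, 0, 0, 1], [-3, 0, 9, 0, 0, 0, 1]],
  ],
)

```text
time_s: 10.98
position: [462.7, 34.8, 191.4]
ee_rot: [[0.999, 0.034, 0.006], [0.034, -0.999, -0.001], [0.006, 0.001, -1.0]]
force: [-0.4, 0.4, -0.3]
finger_gap: -0.001
gripper_force: 0.0
```

```bash
python3 - <<'E'
from h import *
s=get_state();print(s["position"],s["force"])
im=cv2.cvtColor(get_image("side"),cv2.COLOR_RGB2BGR)
cv2.imwrite("pics/crop4.png",cv2.resize(im[150:280,170:300],(500,500),interpolation=2))
E
```

```text
[462.65054525  34.8011328  191.35629572] [-0.39871658  0.36495761 -0.26876752]
```

View pics/crop4.png

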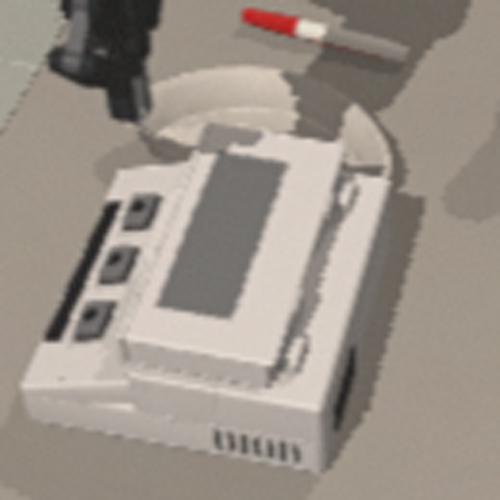

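The side crop shows the lid flat and staying shut after release, front edge along (125,345)–(205,155). I'll tilt the tool 19° over the middle key and re-measure both the lid and the key.

Emit:
move_arm(
  rows=[
    [[-2, 0, 0, 0, -0.11, 0, 1], [-4.6, -0.1, -2, 0, -0.22, 0, 1], [-4.6, -0.1, -5, 0, -0.332, 0, 1], [-4.6, -0.1, -8.1, 0, -0.332, 0, 1], [-4.6, -0.1, -8.1, 0, -0.332, 0, 1]],
  ],
)

```text
time_s: 11.65
position: [411.9, 34.4, 104.3]
ee_rot: [[0.948, 0.032, 0.318], [0.033, -0.999, 0.001], [0.318, 0.009, -0.948]]
force: [0.6, 0.2, -0.7]
finger_gap: 0.003
gripper_force: 0.0
```

```bash
python3 - <<'E'
from h import *
s=get_state();print(s["position"],s["ee_rot"][:,2])
im=cv2.cvtColor(get_image("side"),cv2.COLOR_RGB2BGR)
cv2.imwrite("pics/crop5.png",cv2.resize(im[150:280,170:300],(600,600),interpolation=2))
f=lambda P:np.round((np.array(proj("side",P))-[170,150])*600/130)
print("tip",f(s["position"]),"key",f([436,34.3,54]))
c,sn=np.cos(.035),np.sin(.035)
for th in(0,.01,.08):
  for y in(-90,90):
    a=89*np.cos(th)-20*np.sin(th);b=89*np.sin(th)+20*np.cos(th);x=66-a
    print(th,y,f([496.5+c*x-sn*y,36+sn*x+c*y,84+b]))
E
```

```text
[411.85777531  34.42425408 104.28462301] [ 0.31790952  0.00128266 -0.94812019]
tip [ 88. 242.] key [145. 316.]
0 -90 [146. 401.]
0 90 [255. 143.]
0.01 -90 [146. 400.]
0.01 90 [255. 142.]
0.08 -90 [148. 393.]
0.08 90 [257. 134.]
```

View pics/crop5.png

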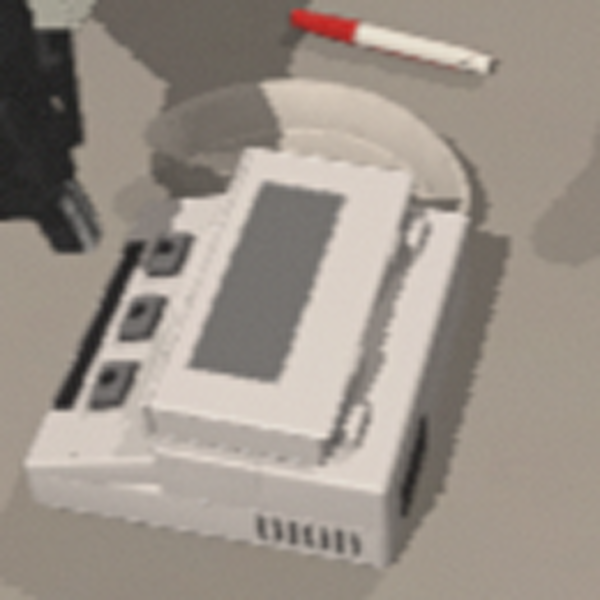

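The lid edge corners at (243,148) and (148,405) match the shut prediction, so the lid is held. The middle key at (142,316) matches its estimate. I'll approach along the panel's normal.

Emit:
move_arm(
  rows=[
    [[0.6, 0, 0.2, 0, 0, 0, 1], [1.1, 0, -1.3, 0, 0, 0, 1], [1.6, 0, -2.7, 0, 0, 0, 1], [2.1, 0, -4.1, 0, 0, 0, 1], [2.1, 0, -4.1, 0, 0, 0, 1]],
  ],
)

```text
time_s: 12.32
position: [437.8, 33.8, 67.6]
ee_rot: [[0.945, 0.032, 0.327], [0.034, -0.999, -0.0], [0.326, 0.011, -0.945]]
force: [0.6, -0.4, -0.1]
finger_gap: 0.006
gripper_force: 0.0
```

Emit:
move_arm(
  rows=[
    [[0.07, 0, -0.2, 0, 0, 0, 1], [0.13, 0, -0.4, 0, 0, 0, 1], [0.2, 0, -0.6, 0, 0, 0, 1], [0.27, 0, -0.8, 0, 0, 0, 1], [0.27, 0, -0.8, 0, 0, 0, 1]],
  ],
)

```text
time_s: 12.95
position: [439.5, 33.9, 59.4]
ee_rot: [[0.945, 0.032, 0.327], [0.034, -0.999, -0.0], [0.327, 0.011, -0.945]]
force: [-0.7, 1.3, 3.9]
finger_gap: -0.002
gripper_force: 1.7
```

Emit:
move_arm(
  rows=[
    [[0.03, 0, -0.1, 0, 0, 0, 1], [0.07, 0, -0.2, 0, 0, 0, 1], [0.1, 0, -0.3, 0, 0, 0, 1], [0.1, 0, -0.3, 0, 0, 0, 1], [0.1, 0, -0.3, 0, 0, 0, 1]],
  ],
)

```text
time_s: 13.58
position: [440.3, 33.9, 57.6]
ee_rot: [[0.945, 0.033, 0.326], [0.035, -0.999, -0.0], [0.326, 0.011, -0.945]]
force: [-14.3, 0.0, 26.6]
finger_gap: 0.002
gripper_force: 14.8
```

Force rose sharply past 4.8 N, so the key is bottomed. I'll release it along the normal and check the final state.

Emit:
move_arm(
  rows=[
    [[-0.4, 0, 1.2, 0, 0, 0, 1], [-1.6, 0, 4.7, 0, 0, 0, 1], [-3.2, 0, 9, 0, 0, 0, 1], [-4, 0, 12, 0, 0, 0, 1], [-4, 0, 12, 0, 0, 0, 1]],
  ],
)

```text
time_s: 14.2
position: [401.5, 33.6, 178.5]
ee_rot: [[0.943, 0.032, 0.331], [0.034, -0.999, -0.001], [0.331, 0.012, -0.943]]
force: [0.0, 0.1, -0.1]
finger_gap: -0.002
gripper_force: 0.0
```

```bash
python3 - <<'E'
from h import *
s=get_state();print(s["position"],s["force"],s["time_s"])
im=cv2.cvtColor(get_image("side"),cv2.COLOR_RGB2BGR)
cv2.imwrite("pics/crop6.png",cv2.resize(im[150:280,170:300],(600,600),interpolation=2))
E
```

```text
[401.4604945   33.56067299 178.53318528] [ 0.01263136  0.14301231 -0.12811854] 14.2
```

View pics/crop6.png

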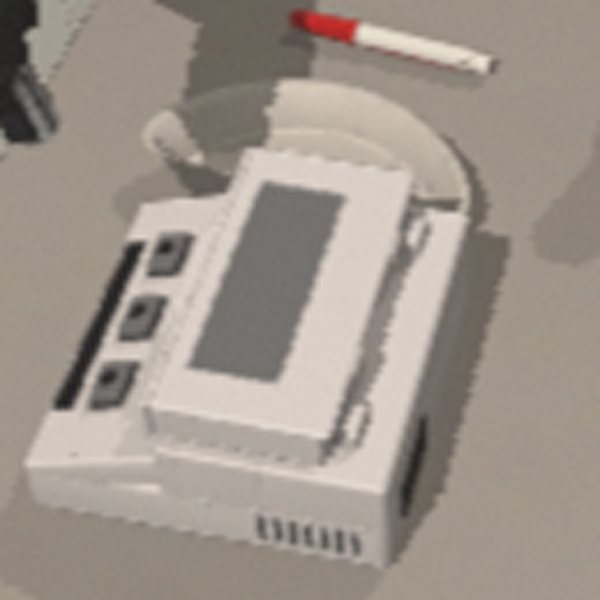

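The lid is shut with its corners unchanged at (243,148) and (148,405). The middle key has sprung back at (142,316), and the surroundings haven't moved.

```bash
python3 -c "from bench import hand_in;print(hand_in())"
```

```text
the job is handed in; nothing more can be done
None
```

The job is handed in after about 14 s of robot time: I pressed the middle vial's cap home, shut the lid and it stayed closed, then pressed and released the middle start key. The judge's result was not shown.

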